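# Load the specimen carrying tray at the microscope bench

### The job

Gather the four flat-capped specimen containers from the bench into the grey carrying tray, standing each one upright and fully down in the holder whose well is its size (smallest container in the smallest well, and so on up to the widest). The two dropping bottles with pointed nozzles are bench reagents: leave them standing where they are. Keep the containers upright all the way and set them down rather than dropping them.

Things in the scene. Friction and masses are not known exactly. Their poses are not given: they have to be found in the camera images.
- bijou: loose specimen container (bijou), the smallest: upright frosted-white cylinder, 20 mm across its flat-topped white screw cap, 52 mm tall; the cap is the top 13 mm, the body below is 18 mm across. Origin: centre of the underside; z up. Rigid, under 0.1 kg. Belongs in holder_bijou
- universal: loose specimen container (universal), tall and slim: upright frosted-white cylinder, 30 mm across its flat-topped white screw cap, 88 mm tall; the cap is the top 20 mm, the body below is 28 mm across. Origin: centre of the underside; z up. Rigid, under 0.1 kg. Belongs in holder_universal
- sample_pot: loose specimen container (sample pot), medium: upright frosted-white cylinder, 40 mm across its flat-topped white screw cap, 68 mm tall; the cap is the top 16 mm, the body below is 38 mm across. Origin: centre of the underside; z up. Rigid, under 0.1 kg. Belongs in holder_sample_pot
- wide_pot: loose specimen container (wide pot), the widest, low and squat: upright frosted-white cylinder, 50 mm across its flat-topped white screw cap, 56 mm tall; the cap is the top 15 mm, the body below is 48 mm across. Origin: centre of the underside; z up. Rigid, under 0.1 kg. Belongs in holder_wide_pot
- dropper_small: reagent dropping bottle, loose: frosted-white cylinder 30 mm across and about 62 mm to its shoulder, then a narrow collar and a thin pointed white nozzle, 97 mm tall in all. It is not a specimen and stays where it stands. Origin: centre of the underside. It stands among the specimens on the blue sheet (flat on the bench top, z = 0)
- dropper_large: reagent dropping bottle, loose: frosted-white cylinder 40 mm across and about 66 mm to its shoulder, then a narrow collar and a thin pointed white nozzle, 101 mm tall in all. It is not a specimen and stays where it stands. Origin: centre of the underside. Unlisted objects near the work are at most 30 mm high and lie off the blue sheet
- holder_bijou: fixed white block, 74 x 74 x 24 mm, with one round well 27 mm across at its middle, for the bijou; the mouth is bevelled 4 mm wider all round. Origin: centre of its underside, on the well's axis, 4 mm above the bench; x, y along its sides, z up. Well floor 3 mm, top 24 mm above the origin. The four blocks sit 2 x 2, 76 mm apart, in any order
- holder_universal: fixed white block, 74 x 74 x 24 mm, with one round well 37 mm across at its middle, for the universal; the mouth is bevelled 4 mm wider all round. Origin: centre of its underside, on the well's axis, 4 mm above the bench; x, y along its sides, z up. Well floor 3 mm, top 24 mm above the origin. The blocks' tray: fixed, grey, 166 mm square, rim at 30 mm
- holder_sample_pot: fixed white block, 74 x 74 x 24 mm, with one round well 47 mm across at its middle, for the sample pot; the mouth is bevelled 4 mm wider all round. Origin: centre of its underside, on the well's axis, 4 mm above the bench; x, y along its sides, z up. Well floor 3 mm, top 24 mm above the origin
- holder_wide_pot: fixed white block, 74 x 74 x 24 mm, with one round well 57 mm across at its middle, for the wide pot; the mouth is bevelled 4 mm wider all round. Origin: centre of its underside, on the well's axis, 4 mm above the bench; x, y along its sides, z up. Well floor 3 mm, top 24 mm above the origin
There are look-alikes about, which are no part of the job. Leave any green look-alike of the bijou alone. What is shaped like the holder_wide_pot but turquoise is not meant.

How it is judged:
By the outcome, as a careful person would: the job done as asked, in the order asked, and still so for the second after the job is handed in, with the robot touching nothing.
It also fails if it takes over 99 s, if anything falls off the work surface, if the arm or the gripper's body presses on something with over 40 N, if the wrist force passes 120 N, or if a joint passes its speed limit or range.

### The arm

A 6-joint arm with a two-finger parallel gripper is mounted at the origin on the work surface. World frame = base frame: x ahead of the robot, y to its left, z up, the work surface at z = 0. Lengths are in m, angles in rad, forces in N, time in s.
With the tool pointing down it reaches from about 0.35 to 0.775 m from the base axis. Payload 5.5 kg.
Tool frame: the origin (TCP) lies at the very end of the fingers, on their centre line; the grasp point (between the pads) lies 19 mm behind it; z points along the fingers, y is the direction in which the jaws open and shut (so a half turn about z gives the same grasp; the last joint's range is limited). The gripper opens to 85 mm and grips with 20 to 120 N. Pads are 22 mm wide; open, the fingers measure 114 mm over their backs; the gripper's body (76 mm by 85 mm) begins 54 mm behind the grasp point. The pads swing forward as they close: fully open they stand 13 mm farther back than shut.
Start: joints at [1.092, 0.313, 0.046, 1.304, 0, 1.431], TCP at [0.191, 0.542, 0.231] pointing down, gripper open.
Joint ranges: [-2.76, 2.76], [-0.86, 1.69], [-1.03, 1.26], [-2.2, 2.34], [-1.47, 1.5], [-3.14, 3.14]. Speed limits (rad/s): [2.57, 2.57, 3.14, 3.14, 3.14, 3.14].

### API

Orientations are given as a unit quaternion [w, x, y, z].
In Python, from workcell import env gives the robot as it stands. The module is installed in compiled form; this text tells all that it offers.
- The arm moves only by the tool play_rows, never from a script. Its argument "motion" is a list of rows, each an object of numbers: "dx", "dy", "dz": the shift along the world's x, y, z in mm; "twist": the turn about the world's z in degrees; "gripper": the closure in counts, from 0 (fully open) to 255 (shut). A call has 1 to 20 rows; each row is the pose to reach, as a shift and turn from the pose commanded when the call began; what a row does not reach only later rows make up. A row lasts 1/8 s, in which the tool goes at most 62.5 mm and 10.7 degrees, less where a joint would pass 70% of its speed; a pose out of reach is approached as far as the arm can. A call with a gripper value outside its range is refused whole. The fingers move at their own pace and stop on an object; "force" is the grip in N (left out, the last holds). Time passes only in rows, so rows that repeat a pose let the fingers close. It gives the time, the measured TCP pose, the force and the opening at its end, in the units of the state.
- env.get_state(): the state, without advancing time (a new reading comes with each control period).
- env.read_camera(name): name is "side" or "top" or "wrist"; returns a dict with "color" (480x640x3 uint8, red, green, blue), "fx", "fy", "cx", "cy" (pixels), "dist" ([k1, k2, p1, p2, k3] as OpenCV has them; the pictures are not rectified), "R" (3x3) and "t" (3): a world point X has camera coordinates R X + t. Camera axes: x right, y down, z forward; pixel columns grow to the right and rows downward; lengths in m; the calibration is good to about 2 mm. A picture is of the moment at which its call begins. There is no depth.
- env.hand_in(): hands the job in, once; it reports no verdict.
The state is a dict: "clock": time; "joint_pos": joint angles; "qvel": joint speeds; "tau": joint torques, N m; "tcp_pos": TCP position; "orientation": TCP orientation; "wrist_force": force on the tool from outside, world axes, zero at the start; "ft_torque": the same for the moment, N m; "finger_gap": finger opening in m.
Only numpy, scipy, OpenCV 4.12 (cv2) and the standard library are available. Lean on these libraries where they do the work, as an engineer would, in place of code of your own. Each camera call takes 0.05 s, during which the arm holds its last target. There are 200 camera calls.

## Working session

There is one attempt and no reset: what is moved stays moved. The work goes in short steps, Python scripts to look and compute and a tool call to move; the robot and the scene stay as the last step left them, time stands still between calls to the robot, and variables do not carry over. Pictures are saved under pics/ and viewed, about 12 in all and at most 16, crops included, and the job is handed in when it is done.

Besides the shell and the picture viewer there is one more tool, called after "Call:" as name([rows], argument=value, ...), one row to a line, values as JSON. play_rows: Moves the arm, as the interface text tells. Its arguments: {"type":"object","properties":{"motion":{"type":"array"},"force":{"type":"number"}},"required":["motion"]}

```bash
mkdir -p pics; cat > h.py <<'E'
import numpy as np, cv2
from workcell import env
def cam(n,save=None):
    c=env.read_camera(n)
    if save: cv2.imwrite('pics/'+save,c['color'][:,:,::-1])
    return c
def K(c): return np.array([[c['fx'],0,c['cx']],[0,c['fy'],c['cy']],[0,0,1.]])
def ray(c,px):
    p=cv2.undistortPoints(np.array([[px]],float),K(c),np.array(c['dist'],float))[0,0]
    R=np.array(c['R']);t=np.array(c['t'])
    return -R.T@t, R.T@np.array([p[0],p[1],1])
def atz(c,px,z):
    o,d=ray(c,px); return o+d*(z-o[2])/d[2]
def proj(c,X):
    r,_=cv2.Rodrigues(np.array(c['R'],float))
    return cv2.projectPoints(np.array([X],float),r,np.array(c['t'],float),K(c),np.array(c['dist'],float))[0].reshape(-1,2)
E
python3 - <<'E'
from h import *
for n in('top','side'):
    c=cam(n,n+'0.png'); print(n,c['fx'],-np.array(c['R']).T@c['t'],np.array(c['R']).round(2).tolist())
print(env.get_state())
E
```

```text
top 490.63564399024625 [ 0.39966919 -0.00971147  0.91898393] [[0.01, -1.0, -0.01], [-0.99, -0.0, -0.11], [0.11, 0.01, -0.99]]
side 464.4735614643526 [0.02709636 0.41002328 0.52553963] [[-0.67, -0.74, -0.01], [-0.45, 0.41, -0.79], [0.59, -0.53, -0.61]]
{'clock': 0.1, 'joint_pos': array([1.09241112e+00, 3.13931029e-01, 4.50918323e-02, 1.30361900e+00,
       4.49225335e-06, 1.43118723e+00]), 'qvel': array([ 0.00087027, -0.00201824,  0.00503538,  0.00069209, -0.00014768,
       -0.00044426]), 'tau': array([ 2.93112294e-03, -4.81723130e+01,  2.99245387e+01,  1.26998589e-02,
       -4.19190758e-05, -3.26645377e-08]), 'tcp_pos': array([0.19088873, 0.54189818, 0.23049449]), 'orientation': array([-2.54829911e-04,  1.68579135e-01,  9.85687772e-01, -7.90897965e-04]), 'wrist_force': array([-0.36686676,  0.53272749,  0.02697673]), 'ft_torque': array([-0.00035081,  0.02852281, -0.00855225]), 'finger_gap': 0.08553530148084097}
```

View pics/top0.png

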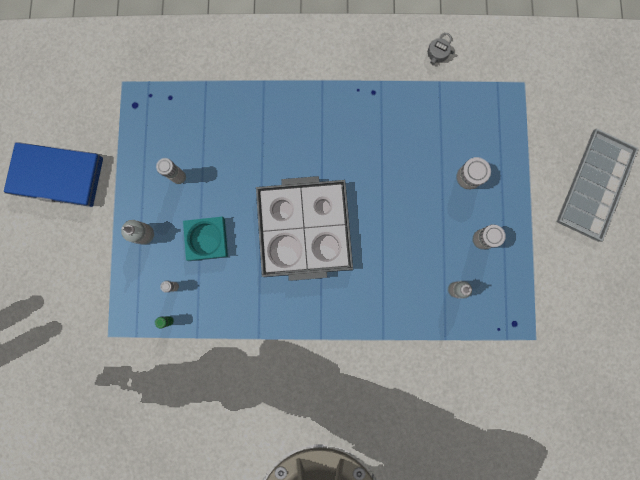

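View pics/side0.png

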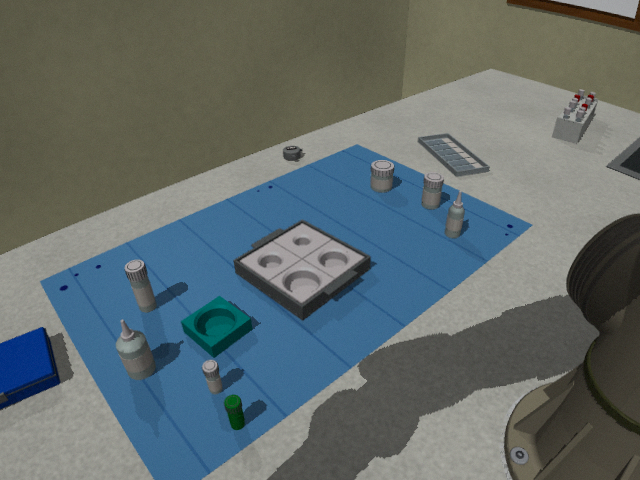

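Top view candidates: universal (165,166), bijou (167,286), wide pot (477,171), sample pot (493,236). To leave alone: large dropper (133,231), small dropper (461,290), green bijou (162,322), turquoise block (206,239). The tray wells are at (283,209), (322,206), (285,250) and (326,247).

```bash
python3 - <<'E'
from h import *
c=cam('top'); im=c['color']; g=cv2.cvtColor(im,cv2.COLOR_RGB2GRAY)
hsv=cv2.cvtColor(im,cv2.COLOR_RGB2HSV)
w=((hsv[...,1]<45)&(hsv[...,2]>165)).astype(np.uint8)
w[:85]=0;w[338:]=0;w[:,:120]=0;w[:,525:]=0
n,l,s,ce=cv2.connectedComponentsWithStats(w,connectivity=4)
for i in range(1,n):
    if s[i,4]>25: print(s[i],ce[i].round(1))
tiles=[]
for (x,y) in [(167,170),(167,286),(477,173),(491,238)]:
    tiles.append(cv2.resize(im[y-20:y+20,x-20:x+20],(300,300),interpolation=cv2.INTER_CUBIC))
big=np.vstack([np.hstack(tiles[:2]),np.hstack(tiles[2:])])
tr=cv2.resize(im[170:290,245:365],(600,600),interpolation=cv2.INTER_CUBIC)
cv2.imwrite('pics/crop1.png',np.hstack([big,tr])[:,:,::-1][:, :1200]); cv2.imwrite('pics/crop1a.png',big[:,:,::-1]);cv2.imwrite('pics/crop1b.png',tr[:,:,::-1])
E
```

```text
[156 158  12  13  30] [159.7 162.6]
[464 158  26  26 188] [476.  170.7]
[160 162   9   9  70] [163.9 165.8]
[469 163  17  16 210] [476.9 170.3]
[ 302  185   42   42 1268] [322.6 205.4]
[ 261  188   42   42 1238] [282.1 208.9]
[323 201   8  12  57] [325.7 206.6]
[483 225  21  21 116] [492.4 235. ]
[305 226  43  42 880] [326.4 246.4]
[ 264  229   42   42 1124] [286.9 249.8]
[488 229  13  13 139] [493.8 235.1]
[320 236  19  23 326] [328.8 247.1]
[161 282   8   9  38] [164.6 286.3]
```

View pics/crop1a.png

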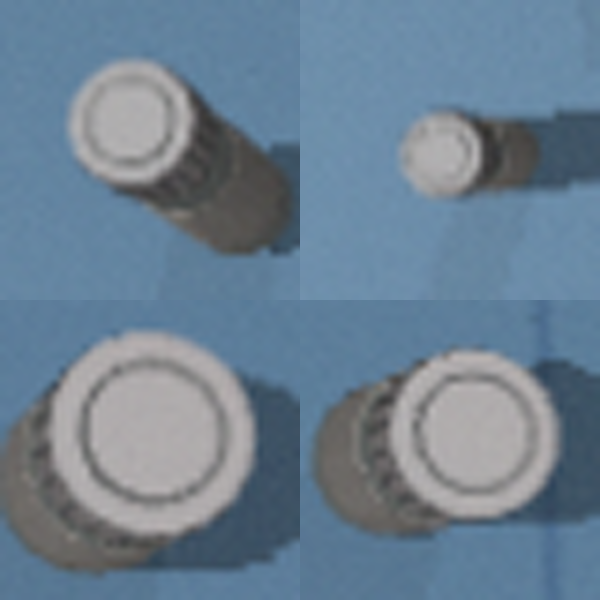

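View pics/crop1b.png

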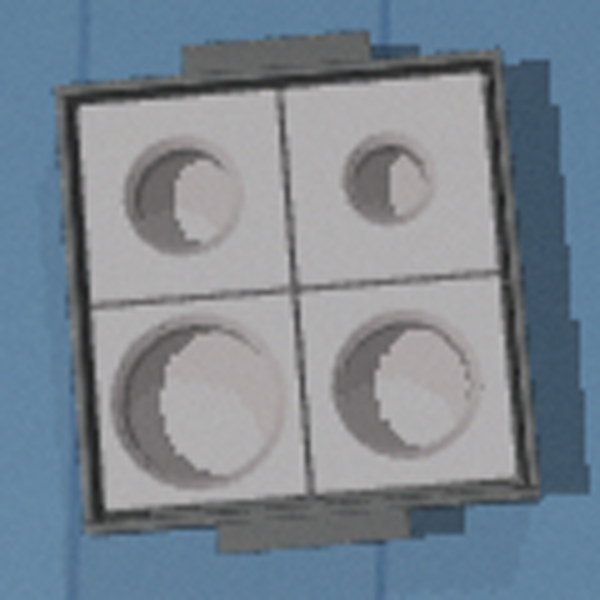

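The crops show plain cap discs with no nozzles, so my choices hold. Tray mouths by size: small (322.4,205.2), medium-small (281.6,208.6), sample (325.8,246.8), wide (284.2,249.8).

```bash
python3 - <<'E'
from h import *
c=cam('top'); s=cam('side')
o=dict(uni=((164.2,165.8),.088),bij=((165.5,285.9),.052),wide=((476.8,170.2),.056),samp=((493.8,235.3),.068),
 dl=((128,230),.1),ds=((467,289),.097),turq=((206,239),.028),green=((160,322),.052))
for k,(p,z) in o.items():
    X=atz(c,p,z); print(k,(X*1e3).round(1),'r',np.hypot(X[0],X[1]).round(3),'az',np.degrees(np.arctan2(X[1],X[0])).round(1),'side px',proj(s,X)[0].round(0))
w=dict(bij=(322.4,205.2),uni=(281.6,208.6),wide=(284.2,249.8),samp=(325.8,246.8))
P={k:atz(c,p,.028) for k,p in w.items()}
for k in P: print('well',k,(P[k]*1e3).round(1),proj(s,P[k])[0].round(1))
d=lambda a,b:(np.linalg.norm(P[a]-P[b])*1e3).round(1)
print(d('bij','uni'),d('uni','wide'),d('wide','samp'),d('samp','bij'))
v=P['bij']-P['uni']+P['samp']-P['wide'];print('yaw',np.degrees(np.arctan2(v[1],v[0])))
w=cam('wrist','wrist0.png');print('wrist cam',-np.array(w['R']).T@w['t'],np.array(w['R']).round(2).tolist(),w['fx'])
E
```

```text
uni [608.3 276.2  88. ] r 0.668 az 24.4 side px [133. 267.]
bij [399.3 277.1  52. ] r 0.486 az 34.8 side px [208. 367.]
wide [ 609.4 -278.7   56. ] r 0.67 az -24.6 side px [382. 166.]
samp [ 490.3 -301.2   68. ] r 0.575 az -31.6 side px [434. 178.]
dl [493.5 330.1 100. ] r 0.594 az 33.8 side px [128. 321.]
ds [ 396.9 -243.2   97. ] r 0.466 az -31.5 side px [458. 193.]
turq [485.7 212.9  28. ] r 0.53 az 23.7 side px [217. 319.]
green [335.8 284.7  52. ] r 0.44 az 40.3 side px [230. 403.]
well bij [549.   -0.6  28. ] [301.  241.2]
well uni [542.5  74.5  28. ] [269.5 260.9]
well wide [466.5  68.6  28. ] [300.8 281.5]
well samp [472.3  -7.2  28. ] [333.  259.7]
75.3 76.2 76.0 77.0
yaw -85.31207846162518
wrist cam [0.11909846 0.56768531 0.37307822] [[0.33, 0.94, -0.0], [0.9, -0.32, 0.3], [0.28, -0.1, -0.96]] 347.4283714560106
```

View pics/wrist0.png

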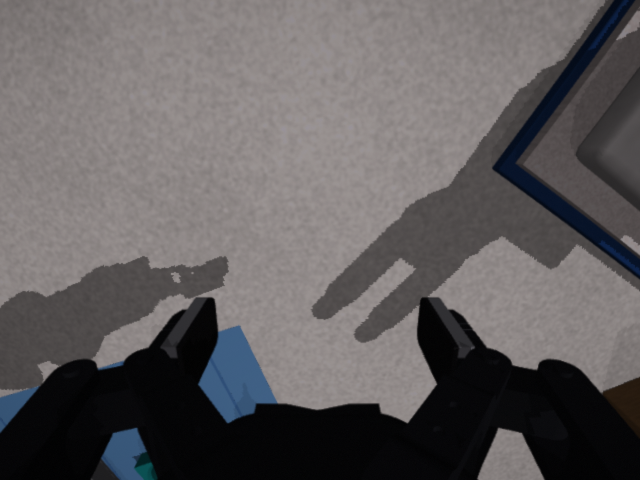

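Call:
play_rows([
  {"dx":52,"dy":-66,"dz":-20,"twist":5,"gripper":0},
  {"dx":104,"dy":-132,"dz":-40,"twist":10},
  {"dx":156,"dy":-198,"dz":-60,"twist":15},
  {"dx":208,"dy":-265,"dz":-80,"twist":20},
  {"dx":208,"dy":-265,"dz":-80,"twist":20},
  {"dx":208,"dy":-265,"dz":-80,"twist":20},
  {"dx":208,"dy":-265,"dz":-80,"twist":20},
  {"dx":208,"dy":-265,"dz":-80,"twist":20},
], force=25)

```text
invalid input
```

```bash
python3 - <<'E'
from h import *
c=cam('wrist','wrist1.png');s=env.get_state();print(s['clock'],s['tcp_pos'],s['orientation'],s['finger_gap'],s['joint_pos'])
for X in [s['tcp_pos'],(.3993,.2771,.052),(.3358,.2847,.052)]: print(proj(c,np.array(X))[0])
E
```

```text
0.35 [0.19106229 0.542249   0.23109046] [-6.19366428e-05  1.68582746e-01  9.85687488e-01 -1.72944345e-04] 0.08564208146259719 [1.09241975e+00 3.13428967e-01 4.58501145e-02 1.30358465e+00
 1.28250789e-05 1.43120307e+00]
[316.91129381 303.16495851]
[169.53017029 439.41998086]
[149.98411348 398.71821362]
```

View pics/wrist1.png

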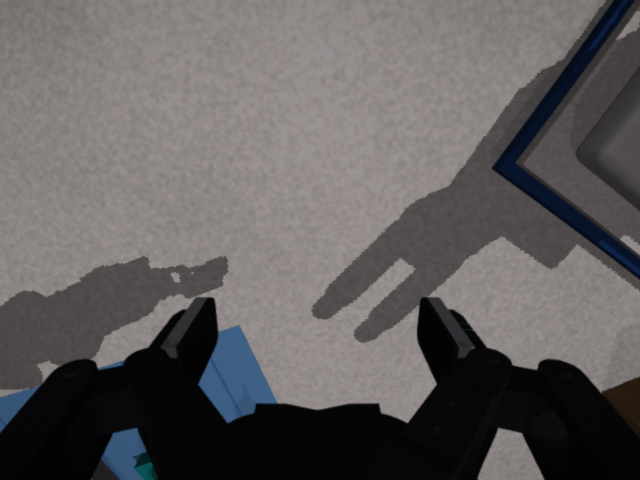

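The call was refused, so the picture is unchanged. Possibly every row needs all five keys.

Call:
play_rows([
  {"dx":52,"dy":-66,"dz":-20,"twist":5,"gripper":0},
  {"dx":104,"dy":-132,"dz":-40,"twist":10,"gripper":0},
  {"dx":156,"dy":-198,"dz":-60,"twist":15,"gripper":0},
  {"dx":208,"dy":-265,"dz":-80,"twist":20,"gripper":0},
  {"dx":208,"dy":-265,"dz":-80,"twist":20,"gripper":0},
  {"dx":208,"dy":-265,"dz":-80,"twist":20,"gripper":0},
  {"dx":208,"dy":-265,"dz":-80,"twist":20,"gripper":0},
  {"dx":208,"dy":-265,"dz":-80,"twist":20,"gripper":0},
], force=25)

```text
clock: 1.35
tcp_pos: [0.3989, 0.2776, 0.1515]
orientation: [-0.0, -0.005, 1.0, 0.0]
wrist_force: [0.2, 0.1, 0.5]
finger_gap: 0.0851
```

```bash
python3 - <<'E'
from h import *
c=cam('wrist','wrist2.png');s=env.get_state();print(s['clock'],s['tcp_pos'],s['joint_pos'])
for X in [s['tcp_pos'],(.3993,.2771,.052),(.3358,.2847,.052)]: print(proj(c,np.array(X))[0])
E
```

```text
1.4 [0.39877048 0.27805619 0.15163207] [ 4.43349988e-01  1.83311367e-01 -3.24860500e-01  1.06223574e+00
  3.79304408e-04  4.32148969e-01]
[317.34801631 302.67593176]
[315.74528226 237.80741879]
[327.74348516 148.61301032]
```

View pics/wrist2.png

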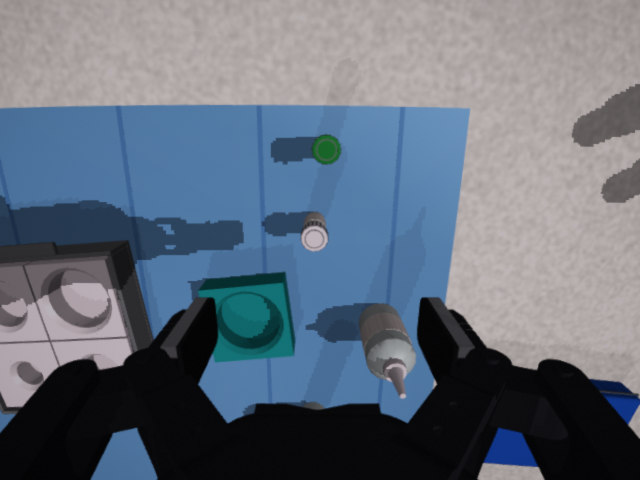

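The bijou cap sits at (314,238) against a predicted (316,238), so the calibration agrees to under 1 mm. The green look-alike is at (326,149). Now descend and grip.

Call:
play_rows([
  {"dx":0,"dy":-1,"dz":-40,"twist":0,"gripper":0},
  {"dx":0,"dy":-1,"dz":-80,"twist":0,"gripper":0},
  {"dx":0,"dy":-1,"dz":-110,"twist":0,"gripper":60},
  {"dx":0,"dy":-1,"dz":-125,"twist":0,"gripper":100},
  {"dx":0,"dy":-1,"dz":-125,"twist":0,"gripper":150},
  {"dx":0,"dy":-1,"dz":-125,"twist":0,"gripper":180},
  {"dx":0,"dy":-1,"dz":-125,"twist":0,"gripper":220},
  {"dx":0,"dy":-1,"dz":-125,"twist":0,"gripper":255},
  {"dx":0,"dy":-1,"dz":-125,"twist":0,"gripper":255},
  {"dx":0,"dy":-1,"dz":-125,"twist":0,"gripper":255},
], force=25)

```text
clock: 2.65
tcp_pos: [0.4003, 0.277, 0.0275]
orientation: [0.001, -0.005, 1.0, 0.001]
wrist_force: [-0.4, 0.8, 6.0]
finger_gap: 0.0188
```

Call:
play_rows([
  {"dx":0,"dy":0,"dz":10,"twist":0,"gripper":255},
  {"dx":0,"dy":0,"dz":40,"twist":0,"gripper":255},
  {"dx":0,"dy":0,"dz":80,"twist":0,"gripper":255},
  {"dx":10,"dy":-18,"dz":100,"twist":0,"gripper":255},
  {"dx":30,"dy":-56,"dz":100,"twist":0,"gripper":255},
  {"dx":52,"dy":-97,"dz":100,"twist":0,"gripper":255},
  {"dx":74,"dy":-138,"dz":100,"twist":0,"gripper":255},
  {"dx":96,"dy":-179,"dz":100,"twist":0,"gripper":255},
  {"dx":118,"dy":-220,"dz":100,"twist":0,"gripper":255},
  {"dx":138,"dy":-256,"dz":100,"twist":0,"gripper":255},
  {"dx":147,"dy":-273,"dz":100,"twist":0,"gripper":255},
  {"dx":150,"dy":-278,"dz":90,"twist":0,"gripper":255},
  {"dx":150,"dy":-278,"dz":70,"twist":0,"gripper":255},
  {"dx":150,"dy":-278,"dz":60,"twist":0,"gripper":255},
  {"dx":150,"dy":-278,"dz":60,"twist":0,"gripper":255},
], force=25)

```text
clock: 4.53
tcp_pos: [0.5477, -0.0006, 0.0853]
orientation: [-0.001, -0.006, 1.0, 0.0]
wrist_force: [-0.4, 0.3, -0.4]
finger_gap: 0.0188
```

```bash
python3 - <<'E'
from h import *
c=cam('wrist','wrist3.png');s=env.get_state();print(s['clock'],s['tcp_pos'],s['wrist_force'],s['finger_gap'])
print(proj(c,np.array([.549,-.0006,.028])),proj(c,s['tcp_pos']+[0,0,.026]))
E
```

```text
4.575 [ 0.54846822 -0.00081146  0.08607103] [ 0.04092029 -0.06998366  0.75678625] 0.018954701595413185
[[316.41009444 260.23092216]] [[315.81216301 337.83367321]]
```

View pics/wrist3.png

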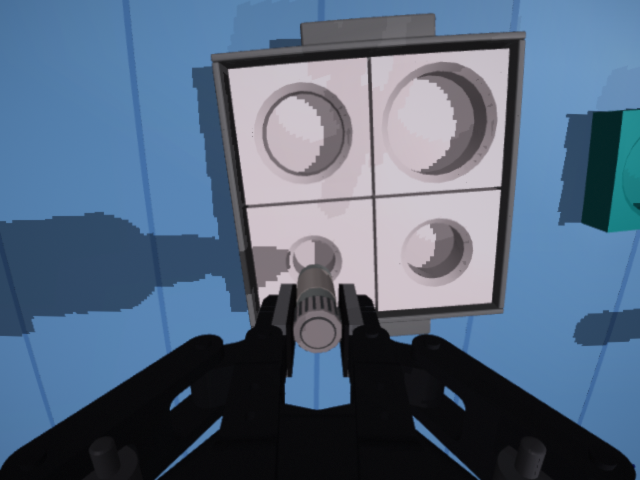

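The bijou is held upright above the smallest well, cap at (317,332) and well mouth at (316,258), aligned within about 1 mm. Lower, release and retreat.

Call:
play_rows([
  {"dx":0,"dy":0,"dz":-15,"twist":0,"gripper":255},
  {"dx":0,"dy":0,"dz":-30,"twist":0,"gripper":255},
  {"dx":0,"dy":0,"dz":-40,"twist":0,"gripper":255},
  {"dx":0,"dy":0,"dz":-47,"twist":0,"gripper":255},
  {"dx":0,"dy":0,"dz":-51,"twist":0,"gripper":255},
  {"dx":0,"dy":0,"dz":-53,"twist":0,"gripper":255},
  {"dx":0,"dy":0,"dz":-53,"twist":0,"gripper":255},
  {"dx":0,"dy":0,"dz":-53,"twist":0,"gripper":255},
], force=25)

```text
clock: 5.58
tcp_pos: [0.55, -0.0017, 0.0346]
orientation: [0.001, -0.005, 1.0, -0.0]
wrist_force: [-1.1, 1.0, 5.9]
finger_gap: 0.0187
```

Call:
play_rows([
  {"dx":0,"dy":0,"dz":0,"twist":0,"gripper":200},
  {"dx":0,"dy":0,"dz":0,"twist":0,"gripper":150},
  {"dx":0,"dy":0,"dz":0,"twist":0,"gripper":130},
  {"dx":0,"dy":0,"dz":0,"twist":0,"gripper":130},
  {"dx":0,"dy":0,"dz":20,"twist":0,"gripper":130},
  {"dx":0,"dy":0,"dz":70,"twist":0,"gripper":130},
  {"dx":0,"dy":0,"dz":115,"twist":0,"gripper":0},
  {"dx":12,"dy":56,"dz":115,"twist":0,"gripper":0},
  {"dx":24,"dy":112,"dz":115,"twist":0,"gripper":0},
  {"dx":36,"dy":168,"dz":115,"twist":0,"gripper":0},
  {"dx":48,"dy":224,"dz":115,"twist":0,"gripper":0},
  {"dx":59,"dy":278,"dz":115,"twist":0,"gripper":0},
  {"dx":59,"dy":278,"dz":115,"twist":0,"gripper":0},
  {"dx":59,"dy":278,"dz":115,"twist":0,"gripper":0},
  {"dx":59,"dy":278,"dz":115,"twist":0,"gripper":0},
], force=25)

```text
clock: 7.45
tcp_pos: [0.608, 0.2749, 0.1483]
orientation: [-0.0, -0.004, 1.0, -0.0]
wrist_force: [-0.3, 0.6, -0.4]
finger_gap: 0.0857
```

```bash
python3 - <<'E'
from h import *
c=cam('wrist','wrist4.png');s=env.get_state();print(s['clock'],s['tcp_pos'],s['wrist_force'],s['finger_gap'])
print(proj(c,np.array([.6083,.2762,.088])))
t=cam('top');im=t['color'];a=cv2.resize(im[170:290,245:365],(480,480),interpolation=cv2.INTER_CUBIC)
b=cv2.resize(c['color'],(320,240)); b=np.vstack([b,np.zeros((240,320,3),np.uint8)])
cv2.imwrite('pics/m4.png',np.hstack([a,b])[:,:,::-1])
E
```

```text
7.5 [0.60811228 0.27484562 0.14849126] [-0.12760283 -0.2248433   0.06778735] 0.0856289587854841
[[318.59149604 256.83622154]]
```

View pics/m4.png

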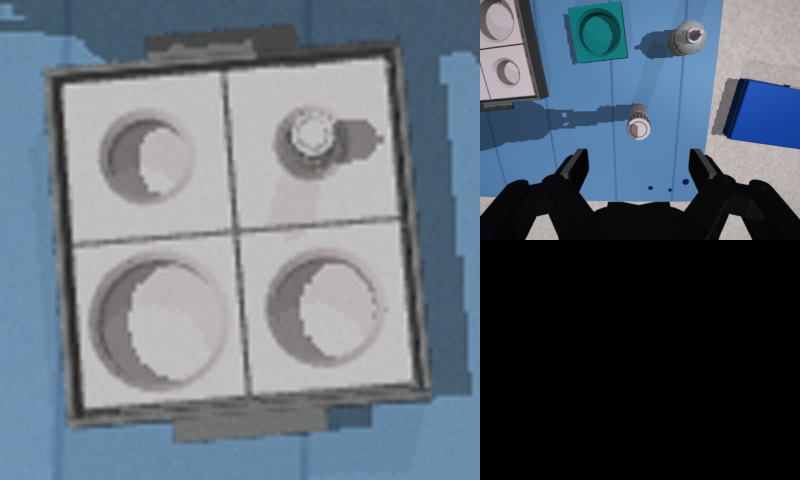

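The bijou is standing in its well at crop (315,130). The wrist view has the universal cap at (318,256), predicted (318.6,257).

Call:
play_rows([
  {"dx":0,"dy":1,"dz":-30,"twist":0,"gripper":0},
  {"dx":0,"dy":1,"dz":-60,"twist":0,"gripper":0},
  {"dx":0,"dy":1,"dz":-82,"twist":0,"gripper":50},
  {"dx":0,"dy":1,"dz":-90,"twist":0,"gripper":90},
  {"dx":0,"dy":1,"dz":-90,"twist":0,"gripper":120},
  {"dx":0,"dy":1,"dz":-90,"twist":0,"gripper":150},
  {"dx":0,"dy":1,"dz":-90,"twist":0,"gripper":190},
  {"dx":0,"dy":1,"dz":-90,"twist":0,"gripper":255},
  {"dx":0,"dy":1,"dz":-90,"twist":0,"gripper":255},
  {"dx":0,"dy":1,"dz":-90,"twist":0,"gripper":255},
], force=25)

```text
clock: 8.8
tcp_pos: [0.6091, 0.2774, 0.0597]
orientation: [0.001, -0.005, 1.0, 0.0]
wrist_force: [0.0, -2.6, 5.2]
finger_gap: 0.029
```

Call:
play_rows([
  {"dx":0,"dy":0,"dz":10,"twist":0,"gripper":255},
  {"dx":0,"dy":0,"dz":40,"twist":0,"gripper":255},
  {"dx":0,"dy":0,"dz":70,"twist":0,"gripper":255},
  {"dx":-7,"dy":-20,"dz":80,"twist":0,"gripper":255},
  {"dx":-19,"dy":-58,"dz":80,"twist":0,"gripper":255},
  {"dx":-33,"dy":-100,"dz":80,"twist":0,"gripper":255},
  {"dx":-46,"dy":-142,"dz":80,"twist":0,"gripper":255},
  {"dx":-59,"dy":-180,"dz":80,"twist":0,"gripper":255},
  {"dx":-65,"dy":-198,"dz":80,"twist":0,"gripper":255},
  {"dx":-66,"dy":-202,"dz":75,"twist":0,"gripper":255},
  {"dx":-66,"dy":-202,"dz":60,"twist":0,"gripper":255},
  {"dx":-66,"dy":-202,"dz":40,"twist":0,"gripper":255},
  {"dx":-66,"dy":-202,"dz":40,"twist":0,"gripper":255},
  {"dx":-66,"dy":-202,"dz":40,"twist":0,"gripper":255},
], force=25)

```text
clock: 10.55
tcp_pos: [0.5422, 0.0761, 0.0981]
orientation: [-0.0, -0.006, 1.0, 0.0]
wrist_force: [0.2, 1.3, -0.4]
finger_gap: 0.0295
```

```bash
python3 - <<'E'
from h import *
c=cam('wrist','wrist5.png');s=env.get_state();print(s['clock'],s['tcp_pos'],s['wrist_force'],s['finger_gap'])
print(proj(c,np.array([.5425,.0745,.028])),proj(c,s['tcp_pos']+[0,0,.029]))
E
```

```text
10.6 [0.54258007 0.07596422 0.09853502] [ 0.04160465  0.25703656 -0.31509644] 0.02933281894615518
[[313.98098661 251.39883636]] [[315.92183919 341.10666085]]
```

View pics/wrist5.png

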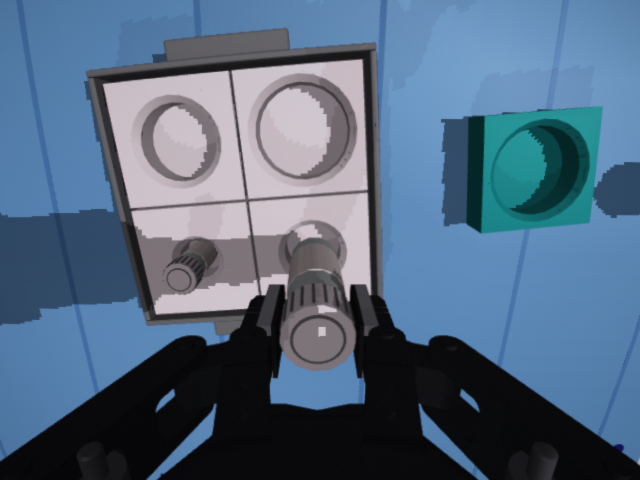

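Nine pictures viewed so far. The universal hangs upright over its well, mouth at (313,250) and cap at (319,337). It is about 1.5 mm toward +y, so I correct dy by −1.5 mm.

Call:
play_rows([
  {"dx":0,"dy":-1.5,"dz":-8,"twist":0,"gripper":255},
  {"dx":0,"dy":-1.5,"dz":-16,"twist":0,"gripper":255},
  {"dx":0,"dy":-1.5,"dz":-24,"twist":0,"gripper":255},
  {"dx":0,"dy":-1.5,"dz":-30,"twist":0,"gripper":255},
  {"dx":0,"dy":-1.5,"dz":-33,"twist":0,"gripper":255},
  {"dx":0,"dy":-1.5,"dz":-33,"twist":0,"gripper":255},
  {"dx":0,"dy":-1.5,"dz":-33,"twist":0,"gripper":255},
], force=25)

```text
clock: 11.48
tcp_pos: [0.543, 0.0734, 0.0666]
orientation: [0.001, -0.005, 1.0, -0.0]
wrist_force: [-1.7, -1.7, 7.1]
finger_gap: 0.0293
```

Call:
play_rows([
  {"dx":0,"dy":0,"dz":0,"twist":0,"gripper":150},
  {"dx":0,"dy":0,"dz":0,"twist":0,"gripper":110},
  {"dx":0,"dy":0,"dz":0,"twist":0,"gripper":110},
  {"dx":0,"dy":0,"dz":0,"twist":0,"gripper":110},
  {"dx":0,"dy":0,"dz":20,"twist":0,"gripper":110},
  {"dx":0,"dy":0,"dz":60,"twist":0,"gripper":110},
  {"dx":0,"dy":0,"dz":85,"twist":0,"gripper":50},
  {"dx":-7,"dy":-50,"dz":85,"twist":0,"gripper":0},
  {"dx":-15,"dy":-105,"dz":85,"twist":0,"gripper":0},
  {"dx":-23,"dy":-160,"dz":85,"twist":0,"gripper":0},
  {"dx":-31,"dy":-215,"dz":85,"twist":0,"gripper":0},
  {"dx":-39,"dy":-270,"dz":85,"twist":0,"gripper":0},
  {"dx":-47,"dy":-325,"dz":85,"twist":0,"gripper":0},
  {"dx":-53,"dy":-374,"dz":85,"twist":0,"gripper":0},
  {"dx":-53,"dy":-374,"dz":85,"twist":0,"gripper":0},
  {"dx":-53,"dy":-374,"dz":85,"twist":0,"gripper":0},
  {"dx":-53,"dy":-374,"dz":85,"twist":0,"gripper":0},
], force=25)

```text
clock: 13.6
tcp_pos: [0.4892, -0.2988, 0.1502]
orientation: [-0.0, -0.006, 1.0, 0.0]
wrist_force: [-0.4, -0.2, 0.0]
finger_gap: 0.0852
```

```bash
python3 - <<'E'
from h import *
c=cam('wrist','wrist6.png');s=env.get_state();print(s['clock'],s['tcp_pos'],s['wrist_force'],s['finger_gap'])
print(proj(c,np.array([.4903,-.3012,.068])))
t=cam('top');im=t['color'];a=cv2.resize(im[170:290,245:365],(480,480),interpolation=cv2.INTER_CUBIC)
b=cv2.resize(c['color'],(320,240)); b=np.vstack([b,np.zeros((240,320,3),np.uint8)])
cv2.imwrite('pics/m6.png',np.hstack([a,b])[:,:,::-1])
E
```

```text
13.65 [ 0.48933057 -0.29876525  0.15037072] [ 0.4716021  -0.92516388 -0.43597138] 0.08521572893561942
[[312.92148927 246.45137835]]
```

View pics/m6.png

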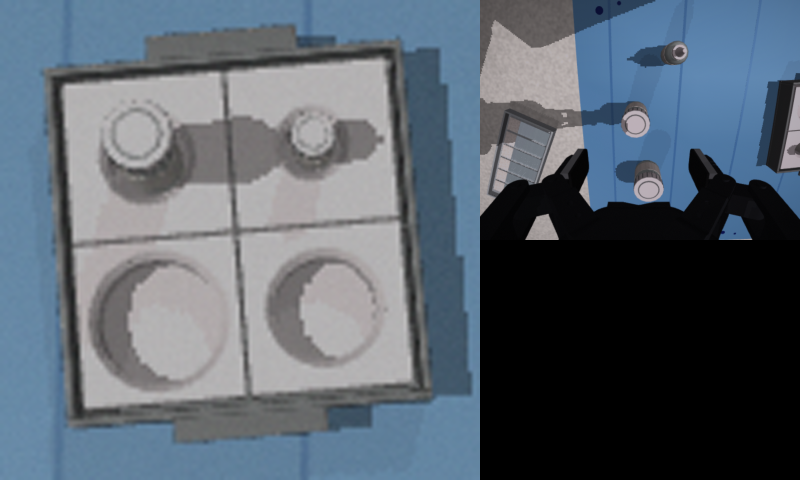

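The universal stands in its well at crop (138,135). The sample pot in the wrist view is at (310,246), predicted (313,246).

Call:
play_rows([
  {"dx":1,"dy":-3,"dz":-40,"twist":0,"gripper":0},
  {"dx":1,"dy":-3,"dz":-80,"twist":0,"gripper":0},
  {"dx":1,"dy":-3,"dz":-102,"twist":0,"gripper":30},
  {"dx":1,"dy":-3,"dz":-109,"twist":0,"gripper":60},
  {"dx":1,"dy":-3,"dz":-109,"twist":0,"gripper":90},
  {"dx":1,"dy":-3,"dz":-109,"twist":0,"gripper":120},
  {"dx":1,"dy":-3,"dz":-109,"twist":0,"gripper":150},
  {"dx":1,"dy":-3,"dz":-109,"twist":0,"gripper":255},
  {"dx":1,"dy":-3,"dz":-109,"twist":0,"gripper":255},
  {"dx":1,"dy":-3,"dz":-109,"twist":0,"gripper":255},
], force=25)

```text
clock: 14.95
tcp_pos: [0.4911, -0.3037, 0.0428]
orientation: [0.001, -0.005, 1.0, -0.001]
wrist_force: [0.5, 1.1, 6.1]
finger_gap: 0.0388
```

Call:
play_rows([
  {"dx":0,"dy":0,"dz":10,"twist":0,"gripper":255},
  {"dx":0,"dy":0,"dz":40,"twist":0,"gripper":255},
  {"dx":0,"dy":0,"dz":75,"twist":0,"gripper":255},
  {"dx":-1,"dy":20,"dz":85,"twist":0,"gripper":255},
  {"dx":-4,"dy":60,"dz":85,"twist":0,"gripper":255},
  {"dx":-6,"dy":105,"dz":85,"twist":0,"gripper":255},
  {"dx":-9,"dy":150,"dz":85,"twist":0,"gripper":255},
  {"dx":-12,"dy":195,"dz":85,"twist":0,"gripper":255},
  {"dx":-15,"dy":240,"dz":85,"twist":0,"gripper":255},
  {"dx":-17,"dy":275,"dz":85,"twist":0,"gripper":255},
  {"dx":-18,"dy":292,"dz":80,"twist":0,"gripper":255},
  {"dx":-18,"dy":295,"dz":60,"twist":0,"gripper":255},
  {"dx":-18,"dy":295,"dz":45,"twist":0,"gripper":255},
  {"dx":-18,"dy":295,"dz":45,"twist":0,"gripper":255},
  {"dx":-18,"dy":295,"dz":45,"twist":0,"gripper":255},
], force=25)

```text
clock: 16.82
tcp_pos: [0.4722, -0.0086, 0.0864]
orientation: [-0.0, -0.005, 1.0, 0.0]
wrist_force: [1.1, -1.0, -0.8]
finger_gap: 0.0388
```

```bash
python3 - <<'E'
from h import *
c=cam('wrist','wrist7.png');s=env.get_state();print(s['clock'],s['tcp_pos'],s['wrist_force'],s['finger_gap'])
print(proj(c,np.array([.4723,-.0072,.028])),proj(c,s['tcp_pos']+[0,0,.0255]))
E
```

```text
16.875 [ 0.47256413 -0.00865156  0.08671559] [ 0.13672999 -0.01888527 -0.71676231] 0.03849798077222503
[[318.81991024 257.47527134]] [[316.29653562 335.5379081 ]]
```

View pics/wrist7.png

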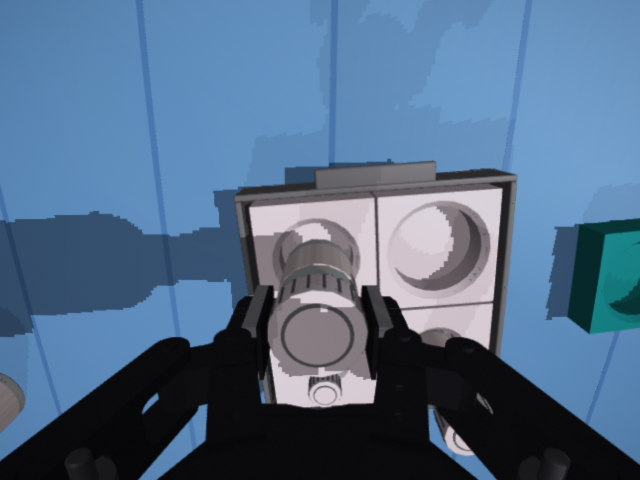

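The sample pot is upright above its well, mouth about (316,257) and cap centre (320,333). The offset is about 1 mm.

Call:
play_rows([
  {"dx":0,"dy":-1,"dz":-10,"twist":0,"gripper":255},
  {"dx":0,"dy":-1,"dz":-20,"twist":0,"gripper":255},
  {"dx":0,"dy":-1,"dz":-29,"twist":0,"gripper":255},
  {"dx":0,"dy":-1,"dz":-35,"twist":0,"gripper":255},
  {"dx":0,"dy":-1,"dz":-38,"twist":0,"gripper":255},
  {"dx":0,"dy":-1,"dz":-38,"twist":0,"gripper":255},
  {"dx":0,"dy":-1,"dz":-38,"twist":0,"gripper":255},
], force=25)

```text
clock: 17.75
tcp_pos: [0.4726, -0.0091, 0.0498]
orientation: [0.001, -0.005, 1.0, -0.0]
wrist_force: [-4.7, 0.9, 14.6]
finger_gap: 0.0392
```

Call:
play_rows([
  {"dx":0,"dy":0,"dz":0,"twist":0,"gripper":120},
  {"dx":0,"dy":0,"dz":0,"twist":0,"gripper":85},
  {"dx":0,"dy":0,"dz":0,"twist":0,"gripper":85},
  {"dx":0,"dy":0,"dz":0,"twist":0,"gripper":85},
  {"dx":0,"dy":0,"dz":20,"twist":0,"gripper":85},
  {"dx":0,"dy":0,"dz":60,"twist":0,"gripper":85},
  {"dx":0,"dy":0,"dz":100,"twist":0,"gripper":50},
  {"dx":20,"dy":-40,"dz":100,"twist":0,"gripper":0},
  {"dx":45,"dy":-90,"dz":100,"twist":0,"gripper":0},
  {"dx":70,"dy":-140,"dz":100,"twist":0,"gripper":0},
  {"dx":95,"dy":-190,"dz":100,"twist":0,"gripper":0},
  {"dx":120,"dy":-240,"dz":100,"twist":0,"gripper":0},
  {"dx":137,"dy":-270,"dz":100,"twist":0,"gripper":0},
  {"dx":137,"dy":-270,"dz":100,"twist":0,"gripper":0},
  {"dx":137,"dy":-270,"dz":100,"twist":0,"gripper":0},
  {"dx":137,"dy":-270,"dz":100,"twist":0,"gripper":0},
], force=25)

```text
clock: 19.75
tcp_pos: [0.6087, -0.2778, 0.1484]
orientation: [-0.0, -0.006, 1.0, 0.0]
wrist_force: [-0.8, 0.2, 0.4]
finger_gap: 0.0854
```

```bash
python3 - <<'E'
from h import *
c=cam('wrist','wrist8.png');s=env.get_state();print(s['clock'],s['tcp_pos'],s['wrist_force'],s['finger_gap'])
print(proj(c,np.array([.6094,-.2787,.056])))
t=cam('top');im=t['color'];a=cv2.resize(im[170:290,245:365],(480,480),interpolation=cv2.INTER_CUBIC)
b=cv2.resize(c['color'],(320,240)); b=np.vstack([b,np.zeros((240,320,3),np.uint8)])
cv2.imwrite('pics/m8.png',np.hstack([a,b])[:,:,::-1])
E
```

```text
19.8 [ 0.60881021 -0.27789261  0.14861681] [ 0.04720659 -0.68268918  0.16959131] 0.08571646040041443
[[315.27724408 241.34406366]]
```

View pics/m8.png

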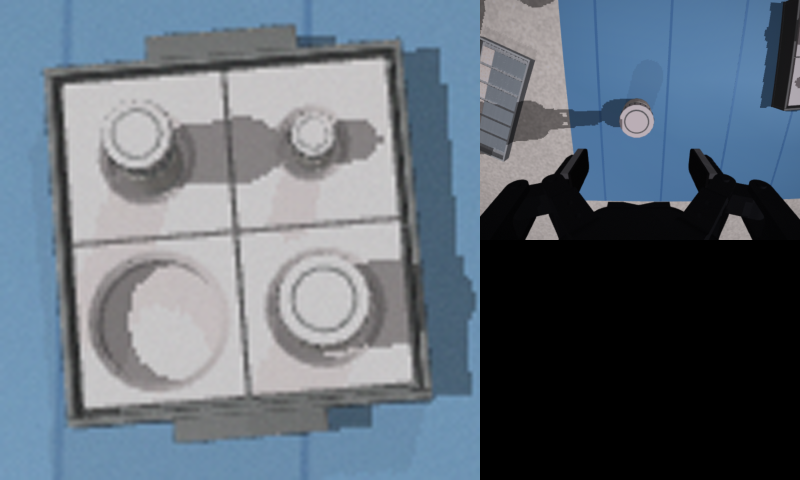

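The sample pot is seated at crop (324,298). The wide pot is at (314,242), predicted (315,241).

Call:
play_rows([
  {"dx":0.5,"dy":-1,"dz":-40,"twist":0,"gripper":0},
  {"dx":0.5,"dy":-1,"dz":-80,"twist":0,"gripper":0},
  {"dx":0.5,"dy":-1,"dz":-110,"twist":0,"gripper":0},
  {"dx":0.5,"dy":-1,"dz":-119,"twist":0,"gripper":40},
  {"dx":0.5,"dy":-1,"dz":-119,"twist":0,"gripper":70},
  {"dx":0.5,"dy":-1,"dz":-119,"twist":0,"gripper":95},
  {"dx":0.5,"dy":-1,"dz":-119,"twist":0,"gripper":120},
  {"dx":0.5,"dy":-1,"dz":-119,"twist":0,"gripper":255},
  {"dx":0.5,"dy":-1,"dz":-119,"twist":0,"gripper":255},
  {"dx":0.5,"dy":-1,"dz":-119,"twist":0,"gripper":255},
], force=25)

```text
clock: 21.1
tcp_pos: [0.6109, -0.2809, 0.0314]
orientation: [0.002, -0.005, 1.0, -0.001]
wrist_force: [0.6, 0.5, 5.5]
finger_gap: 0.0488
```

Call:
play_rows([
  {"dx":0,"dy":0,"dz":10,"twist":0,"gripper":255},
  {"dx":0,"dy":0,"dz":40,"twist":0,"gripper":255},
  {"dx":0,"dy":0,"dz":85,"twist":0,"gripper":255},
  {"dx":-6,"dy":15,"dz":110,"twist":0,"gripper":255},
  {"dx":-23,"dy":55,"dz":115,"twist":0,"gripper":255},
  {"dx":-41,"dy":100,"dz":115,"twist":0,"gripper":255},
  {"dx":-60,"dy":145,"dz":115,"twist":0,"gripper":255},
  {"dx":-78,"dy":190,"dz":115,"twist":0,"gripper":255},
  {"dx":-97,"dy":235,"dz":115,"twist":0,"gripper":255},
  {"dx":-115,"dy":280,"dz":115,"twist":0,"gripper":255},
  {"dx":-132,"dy":320,"dz":115,"twist":0,"gripper":255},
  {"dx":-141,"dy":343,"dz":110,"twist":0,"gripper":255},
  {"dx":-143,"dy":347,"dz":90,"twist":0,"gripper":255},
  {"dx":-143,"dy":347,"dz":65,"twist":0,"gripper":255},
  {"dx":-143,"dy":347,"dz":50,"twist":0,"gripper":255},
  {"dx":-143,"dy":347,"dz":50,"twist":0,"gripper":255},
  {"dx":-143,"dy":347,"dz":50,"twist":0,"gripper":255},
], force=25)

```text
clock: 23.22
tcp_pos: [0.4672, 0.0667, 0.08]
orientation: [0.0, -0.005, 1.0, 0.0]
wrist_force: [-0.6, 0.1, -0.2]
finger_gap: 0.0493
```

```bash
python3 - <<'E'
from h import *
c=cam('wrist','wrist9.png');s=env.get_state();print(s['clock'],s['tcp_pos'],s['wrist_force'],s['finger_gap'])
print(proj(c,np.array([.4665,.0686,.028])),proj(c,s['tcp_pos']+[0,0,.0246]))
E
```

```text
23.275 [0.46745944 0.06667716 0.08020597] [9.35141480e-01 3.53372429e-01 4.10172876e-04] 0.0493554784295463
[[319.74801243 259.96588159]] [[316.40402357 333.89157146]]
```

View pics/wrist9.png

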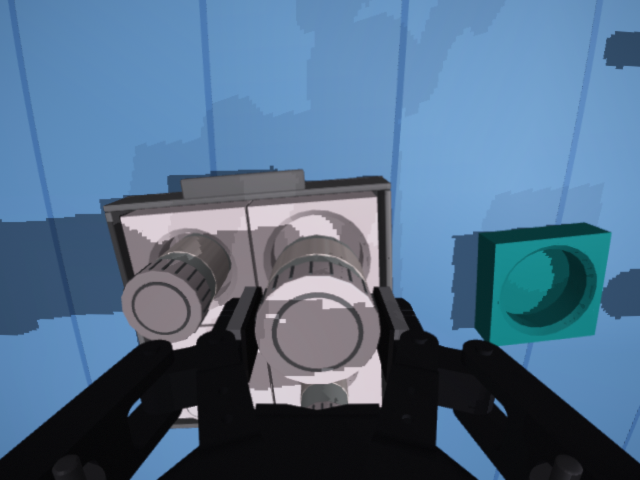

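Thirteen pictures viewed. The wide pot is upright over its well, mouth centre (319,258) and cap (319,330), with the fingers clear of the sample pot.

Call:
play_rows([
  {"dx":-0.5,"dy":0.5,"dz":-12,"twist":0,"gripper":255},
  {"dx":-0.5,"dy":0.5,"dz":-24,"twist":0,"gripper":255},
  {"dx":-0.5,"dy":0.5,"dz":-34,"twist":0,"gripper":255},
  {"dx":-0.5,"dy":0.5,"dz":-40,"twist":0,"gripper":255},
  {"dx":-0.5,"dy":0.5,"dz":-43,"twist":0,"gripper":255},
  {"dx":-0.5,"dy":0.5,"dz":-43,"twist":0,"gripper":255},
  {"dx":-0.5,"dy":0.5,"dz":-43,"twist":0,"gripper":255},
], force=25)

```text
clock: 24.15
tcp_pos: [0.4659, 0.0674, 0.038]
orientation: [0.0, -0.005, 1.0, -0.0]
wrist_force: [-6.3, 0.2, 19.9]
finger_gap: 0.0491
```

Call:
play_rows([
  {"dx":0,"dy":0,"dz":0,"twist":0,"gripper":90},
  {"dx":0,"dy":0,"dz":0,"twist":0,"gripper":75},
  {"dx":0,"dy":0,"dz":0,"twist":0,"gripper":75},
  {"dx":0,"dy":0,"dz":0,"twist":0,"gripper":75},
  {"dx":0,"dy":0,"dz":20,"twist":0,"gripper":75},
  {"dx":0,"dy":0,"dz":60,"twist":0,"gripper":75},
  {"dx":0,"dy":0,"dz":120,"twist":0,"gripper":75},
  {"dx":-20,"dy":50,"dz":170,"twist":0,"gripper":75},
  {"dx":-50,"dy":100,"dz":190,"twist":0,"gripper":75},
  {"dx":-80,"dy":150,"dz":190,"twist":0,"gripper":75},
  {"dx":-110,"dy":200,"dz":190,"twist":0,"gripper":75},
  {"dx":-140,"dy":250,"dz":190,"twist":0,"gripper":75},
  {"dx":-170,"dy":300,"dz":190,"twist":0,"gripper":75},
  {"dx":-200,"dy":350,"dz":190,"twist":0,"gripper":75},
  {"dx":-230,"dy":400,"dz":190,"twist":0,"gripper":75},
  {"dx":-230,"dy":400,"dz":190,"twist":0,"gripper":75},
  {"dx":-230,"dy":400,"dz":190,"twist":0,"gripper":75},
], force=25)

```text
clock: 26.28
tcp_pos: [0.2358, 0.4671, 0.2259]
orientation: [-0.0, -0.006, 1.0, -0.001]
wrist_force: [1.0, -0.0, 0.7]
finger_gap: 0.0604
```

```bash
python3 - <<'E'
from h import *
t=cam('top');s=cam('side');st=env.get_state();print(st['clock'],st['tcp_pos'],st['wrist_force'])
a=cv2.resize(t['color'],(400,300),interpolation=cv2.INTER_AREA)
b=cv2.resize(t['color'][170:290,245:365],(400,400),interpolation=cv2.INTER_CUBIC)[:300+100]
d=cv2.resize(s['color'][180:330,210:410],(400,300),interpolation=cv2.INTER_CUBIC)
r=np.vstack([np.vstack([a,d])]); l=np.vstack([b,np.zeros((200,400,3),np.uint8)]); l[400:600,70:337]=cv2.resize(s['color'],(267,200),interpolation=cv2.INTER_AREA)
cv2.imwrite('pics/final.png',np.hstack([l,r])[:,:,::-1])
E
```

```text
26.375 [0.23665562 0.46641233 0.2261751 ] [ 0.63203778 -0.19516006 -0.17493993]
```

View pics/final.png

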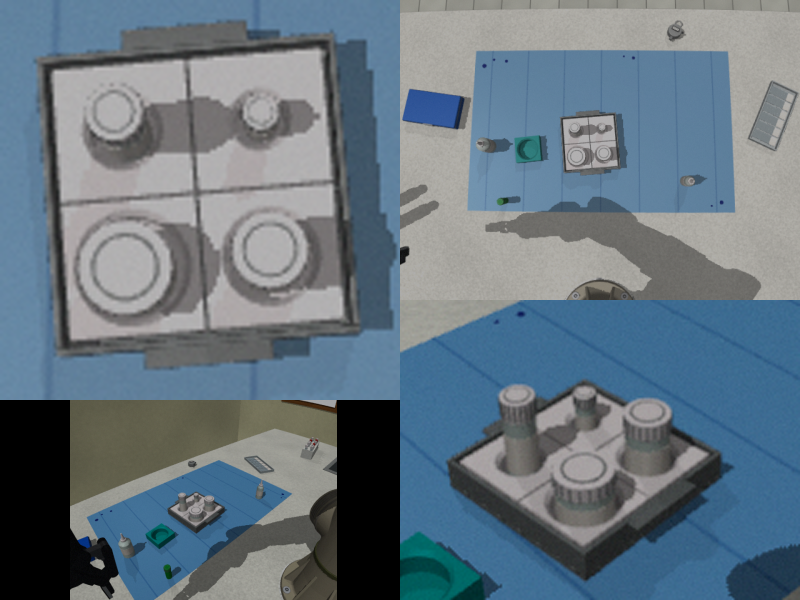

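All four containers stand upright in their wells in both the top and side views. The droppers, the green vial and the turquoise block are where they were.

```bash
python3 -c "
from workcell import env
print(env.hand_in())"
```

```text
the job is handed in; nothing more can be done
None
```

I put the bijou, universal, sample pot and wide pot, in that order, into the holders that match their sizes, and handed the job in at about 26 s of the 99 s allowed.

- **Seating:** each container was lowered to within about 0.5 mm of the well-floor height before the fingers opened. The final top and side views show all four upright, each in its own well.
- **Left alone:** in those same views, both dropping bottles, the green look-alike and the turquoise block stand where they were.
- **Forces:** the highest wrist force reported was about 21 N, when the wide pot touched down, against the 120 N limit. Readings came only at the end of each move.
- **Failed or disagreed:** one move call was refused as invalid input before anything moved; it went through once every row had all five values. The wrist-camera checks agreed with the measured positions to about 1–2 mm.

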